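# Push the tape roll past the stone and the block into its stall

### The job

Put the roll of masking tape away in its low three-sided plywood stall at the right end of the bench by pushing it flat along the bench: in through the open side, home against the back wall. Steer it round the grey dressing stone and the red-brown wooden block, which neither the roll nor the robot may touch, and never lift or tip the roll. Let go of it there.

Things in the scene. Friction and masses are not known exactly. Their poses are not given: they have to be found in the camera images.
- tape_roll: Roll of masking tape, cream, lying flat on the bench near its front edge, to the left of the middle (another roll far back at the end of the bench, out of reach, is not meant): a ring 84 mm across and 18 mm high with a hole of about 45 mm (as little as 32 mm clear), loose, about 0.1 kg; it slides with friction and stops at once when no longer pushed. Origin at the centre of its underside; z up; its yaw is of no account.
- tape_stall: Low plywood stall fixed to the bench beside the right-hand end of the green tub: a back wall and two cheeks, 10 mm thick and 30 mm high, no floor, no top, the side towards the robot open. Clear width 108 mm, clear depth 80 mm. Origin at bench height on the inner face of the back wall, in the middle of the width; its x points from the open side to the back wall, so the mouth lies at x = -80 mm and a roll that touches the back wall has its centre at x = -42 mm; y across; z up.
- dressing_stone: Pale grey dressing stone (a small oblong stone), fixed to the bench in front of the green tub, between roll and stall: 82 mm (its x, roughly along the bench) by 46 mm (its y), 23 mm high. Origin at the centre of its underside. It and the block change places between starts. Between them and the bench's front edge (which runs straight at world x = 0.36 m; the bench's right end is at world y = -0.32 m) a lane at least 165 mm wide is free.
- red_block: Plain dark red-brown hardwood block, fixed to the bench in front of the green tub, between roll and stall: 92 mm (its x, roughly along the bench) by 62 mm (its y), 55 mm high. Origin at the centre of its underside.

How it is judged:
At the end, for the whole second after the job is handed in: The roll lies flat and still on the bench inside the stall, between the cheeks, its rim within 15 mm of the back wall, let go of (x of tape_roll in the frame of tape_stall between -0.057 and -0.035 m and y of tape_roll in the frame of tape_stall between -0.022 and 0.022 m and height (world z) of tape_roll below 0.006 m and angle between tape_roll's own z axis and vertical below 0.1 rad and linear speed of tape_roll below 0.01 m/s); the robot touches nothing.
It fails at once if the roll touches the dressing stone (contact force between tape_roll and dressing_stone above 0.2 N).
It fails at once if the roll touches the red-brown block (contact force between tape_roll and red_block above 0.2 N).
It fails at once if the robot touches the dressing stone (contact force between any of the arm, the fingers and dressing_stone above 1 N).
It fails at once if the robot touches the red-brown block (contact force between any of the arm, the fingers and red_block above 1 N).
It fails at once if the roll is lifted off the bench (over 12 mm) or tipped (over 15 degrees) (height (world z) of tape_roll above 0.012 m or angle between tape_roll's own z axis and vertical above 0.26 rad).
It also fails if it takes over 61 s, if anything falls off the work surface, if the arm or the gripper's body presses on something with over 40 N, if the wrist force passes 120 N, or if a joint passes its speed limit or range.

### The arm

A 6-joint arm with a two-finger parallel gripper is mounted at the origin on a cart in front of the work surface, level with it; the furniture and walls round the work are solid. World frame = base frame: x ahead of the robot, y to its left, z up, the work surface at z = 0. Lengths are in m, angles in rad, forces in N, time in s.
With the tool pointing down it reaches from about 0.3 to 0.875 m from the base axis. Payload 6.4 kg.
Tool frame: the origin (TCP) lies on the mounting face of the last link; the fingertips stand 173 mm ahead of it and the grasp point (between the pads) lies 155 mm ahead of it (ctrl.tip_reach is the distance from the TCP to the fingertips, in m); z points along the fingers, y is the line along which they close (so a half turn about z gives the same grasp; the last joint's range is limited). The gripper opens to 85 mm and grips with 20 to 120 N. Pads are 22 mm wide; open, the fingers measure 114 mm over their backs; the gripper's body (76 mm by 85 mm) begins 54 mm behind the grasp point. The pads swing forward as they close: fully open they stand 13 mm farther back than shut.
Start: joints at [-1.344, 0.181, 1.607, -0, 1.354, -0.206], TCP at [0.241, -0.522, 0.405] pointing down, gripper open.
Joint ranges: [-2.99, 2.99], [-0.89, 2.07], [0.3, 2.58], [-1.14, 4.28], [0, 2.63], [-3.12, 3.12]. Speed limits (rad/s): [2.57, 2.57, 3.01, 3.14, 3.14, 3.14].

### API

Orientations are given as a unit quaternion [w, x, y, z].
In Python, from bench import ctrl gives the robot as it stands.
- The arm moves only by the shell command python3 -m pendant 'ROWS'. ROWS is JSON, a list that holds one entry, the list of rows, each a list of 7 numbers: the opening, from 0 (shut) to 1 (fully open), then the shift along the tool's x, y, z in mm, then the turn, a rotation vector about the tool's x, y, z in rad. A call has 1 to 5 rows; each row is the pose to reach, as a shift and turn from the pose commanded when the call began, along the tool's axes at that moment; what a row does not reach only later rows make up. A row lasts 1/12 s, in which the tool goes at most 41.7 mm and 7.16 degrees, less where a joint would pass 70% of its speed; a pose out of reach is approached as far as the arm can. A call with a gripper value outside its range is refused whole. The fingers move at their own pace and stop on an object; the grip force is fixed at half the most. Time passes only in rows, so rows that repeat a pose let the fingers close. It gives the time, the measured TCP pose, the force, the opening and the grip force at its end, in the units of the state.
- ctrl.get_obs(): the state, without advancing time (a new reading comes with each control period).
- ctrl.camera(name): name is "scene" or "top"; returns the picture (480x640x3 uint8, red, green, blue); there is no depth.
- ctrl.camera_params(name): a dict with "mtx" (3x3 intrinsics, pixels), "world_from_camera" (4x4, takes a point from camera to world coordinates). Camera axes: x right, y down, z forward; pixel columns grow to the right and rows downward; lengths in m; the calibration is good to about 2 mm. A picture is of the moment at which its call begins. camera_params takes no time and is no camera call.
- ctrl.hand_in(): hands the job in; it is judged then, once.
Trained networks look in the newest picture that a camera, given by its name, has taken for a name from the list of things; names that differ only in an ending like _2 or _b are one class to them, and where a whole thing is asked for, a point or a joint stands for the part that bears it (a point fixed in the world has none). Each returns a list of dicts, best first, with "confidence" (0 to 1); they miss things now and then, are a little off and sometimes report something else, mostly with a low value. They report only what shows in the picture. A call takes as long as a camera call.
- ctrl.boxes_of(camera, name): "point" ([column, row] as shares, 0 to 1, of the picture: columns of its width, rows of its height, amid what is visible of it).
The state is a dict: "time_s": time; "q": joint angles; "dq": joint speeds; "joint_efforts": joint torques, N m; "eef_pos": TCP position; "eef_rot": TCP orientation; "wrist_force": force on the tool from outside, world axes, zero at the start; "torque": the same for the moment, N m; "opening": opening from 0.0 (shut) to 1.0 (fully open); "grasp_force": force on a finger pad.
Only numpy, scipy, OpenCV 4.12 (cv2) and the standard library are available. Lean on these libraries where they do the work, as an engineer would, in place of code of your own. Each camera call takes 0.05 s, during which the arm holds its last target. There are 200 camera calls.

## Working session

There is one attempt and no reset: what is moved stays moved. The work goes in short steps, Python scripts to look and compute and a shell command to move; the robot and the scene stay as the last step left them, time stands still between calls to the robot, and variables do not carry over. Pictures are saved under pics/ and viewed, at most 12 in all, crops included, and the job is handed in when it is done.

```bash
mkdir -p pics; ls
python3 - <<'E'
from bench import ctrl
import cv2
o=ctrl.get_obs(); print({k:o[k] for k in('time_s','eef_pos','eef_rot','opening')}, ctrl.tip_reach)
for c in('scene','top'):
    im=ctrl.camera(c); cv2.imwrite(f'pics/{c}0.png',im[:,:,::-1])
    p=ctrl.camera_params(c); print(c,p)
    for n in('tape_roll','tape_stall','dressing_stone','red_block'):
        print(n,[( [round(d['point'][0]*640),round(d['point'][1]*480)],round(d['confidence'],2)) for d in ctrl.boxes_of(c,n)][:3])
E
```

```text
pics
{'time_s': 0.0, 'eef_pos': array([ 0.24111613, -0.52173123,  0.40378872]), 'eef_rot': array([-8.71379581e-04,  9.76681238e-01,  2.14692803e-01, -8.18647076e-06]), 'opening': 0.9970745809481925} 0.1734
scene {'mtx': array([[443.88601089,   0.        , 313.55193079],
       [  0.        , 443.88601089, 238.17241953],
       [  0.        ,   0.        ,   1.        ]]), 'world_from_camera': array([[-0.82437866, -0.42281317,  0.37633608,  0.23734026],
       [-0.56603376,  0.61855967, -0.54496762,  0.5088716 ],
       [-0.00236684, -0.66227861, -0.74925393,  0.67639061],
       [ 0.        ,  0.        ,  0.        ,  1.        ]])}
tape_roll [([303, 376], 0.84)]
tape_stall [([369, 169], 0.97)]
dressing_stone [([336, 216], 0.63)]
red_block [([298, 249], 0.64)]
top {'mtx': array([[466.36211906,   0.        , 321.01611136],
       [  0.        , 466.36211906, 238.04162293],
       [  0.        ,   0.        ,   1.        ]]), 'world_from_camera': array([[-0.02999469, -0.99808793,  0.05404444,  0.47088107],
       [-0.99954433,  0.02976763, -0.00500163,  0.02175004],
       [ 0.00338329, -0.05416984, -0.998526  ,  1.054718  ],
       [ 0.        ,  0.        ,  0.        ,  1.        ]])}
tape_roll [([203, 280], 0.72)]
tape_stall [([429, 201], 0.88)]
dressing_stone [([348, 221], 0.8)]
red_block [([297, 222], 0.97), ([348, 222], 0.53)]
```

View pics/scene0.png

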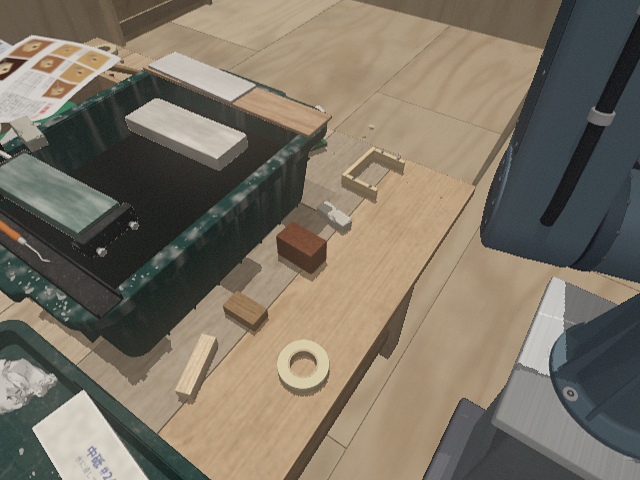

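View pics/top0.png

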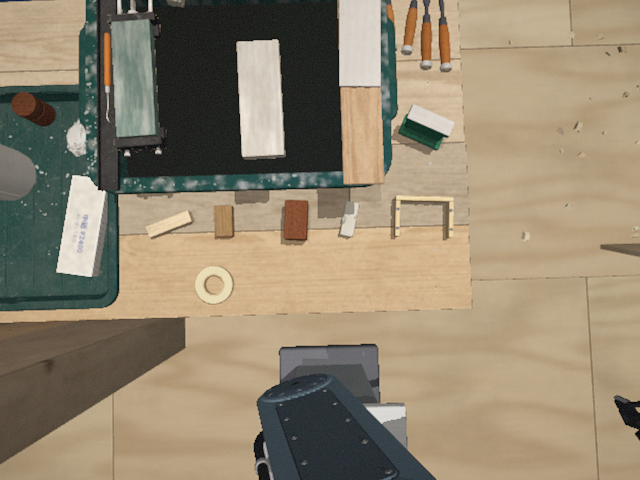

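The scene view shows the roll at (303,366), red block at (302,248), stone at (336,216) and stall around (372,173). The top view shows the roll at (214,285), block at (296,220), stone at (349,219) and stall spanning (394–454, 196–238). The networks' scene point for the roll is about 10 px low. I'll refine these positions next.

```bash
cat > h.py <<'E'
from bench import ctrl
import numpy as np, cv2
P={c:ctrl.camera_params(c) for c in('scene','top')}
def ray(c,px):
    K,T=P[c]['mtx'],P[c]['world_from_camera']
    return T[:3,3],T[:3,:3]@np.linalg.inv(K)@[px[0],px[1],1]
def at(c,px,z):
    o,d=ray(c,px); return o+d*(z-o[2])/d[2]
def proj(c,X):
    K,T=P[c]['mtx'],P[c]['world_from_camera']
    p=K@(T[:3,:3].T@(np.asarray(X)-T[:3,3])); return p[:2]/p[2]
def tri(a,b):
    (o1,d1),(o2,d2)=ray('scene',a),ray('top',b)
    s=np.linalg.lstsq(np.c_[d1,-d2],o2-o1,rcond=None)[0]
    A,B=o1+d1*s[0],o2+d2*s[1]; return (A+B)/2,np.linalg.norm(A-B)
def move(xyz,phi=None):
    "shift mm / turn for a tool-down pose with the tool's x axis at yaw phi"
    from scipy.spatial.transform import Rotation as R
    o=ctrl.get_obs(); w,x,y,z=o['eef_rot']; r=R.from_quat([x,y,z,w])
    s=r.as_matrix().T@(np.array(xyz)-o['eef_pos'])*1000
    t=np.zeros(3)
    if phi is not None:
        c,n=np.cos(phi),np.sin(phi)
        t=(r.inv()*R.from_matrix([[c,n,0],[n,-c,0],[0,0,-1]])).as_rotvec()
    print('pos',o['eef_pos'].round(4),'shift',s.round(1),'turn',t.round(3))
E
python3 - <<'E'
from h import *
c={}
for cam,seed,box in(('scene',(303,366),(265,330,345,405)),('top',(214,285),(188,258,240,312))):
    im=cv2.imread(f'pics/{cam}0.png'); x0,y0,x1,y1=box
    hsv=cv2.cvtColor(im[y0:y1,x0:x1],cv2.COLOR_BGR2HSV)
    col=cv2.cvtColor(im,cv2.COLOR_BGR2Lab)[y0:y1,x0:x1].astype(int)
    a=(11,0)if cam=='top' else(19,0)
    ref=np.median(col[[seed[1]-y0]*5,[seed[0]-x0-(13 if cam=='top' else 18)+k-2 for k in range(5)]],0)
    m=(np.abs(col-ref)*[.6,1,1.5]).sum(2)<22
    cs,_=cv2.findContours(m.astype(np.uint8),cv2.RETR_CCOMP,cv2.CHAIN_APPROX_NONE)
    cs=sorted(cs,key=len)[::-1][:2]
    for k in cs:
        e=cv2.fitEllipse(k); print(cam,ref,len(k),np.array(e[0])+[x0,y0],e[1],e[2])
        c.setdefault(cam,[]).append(np.array(e[0])+[x0,y0])
print(tri(c['scene'][0],c['top'][0]),tri(c['scene'][1],c['top'][1]))
print(at('top',c['top'][0],.018),at('scene',c['scene'][0],.018))
a=cv2.imread('pics/top0.png')[180:250,280:470]; a=cv2.resize(a,None,fx=4,fy=4,interpolation=cv2.INTER_CUBIC)
b=cv2.imread('pics/scene0.png')[135:275,265:415]; b=cv2.resize(b,None,fx=4,fy=4,interpolation=cv2.INTER_CUBIC)
cv2.imwrite('pics/topc.png',a);cv2.imwrite('pics/scenec.png',b)
E
```

```text
scene [209. 127. 146.] 143 [302.60346603 363.60590363] (48.36093521118164, 51.230979919433594) 81.95138549804688
scene [209. 127. 146.] 87 [302.57209396 362.90449142] (27.83795928955078, 28.868486404418945) 84.74383544921875
top [223. 127. 148.] 104 [213.14730644 284.24226761] (36.54393768310547, 36.993995666503906) 18.500808715820312
top [223. 127. 148.] 59 [213.1122303  284.37008286] (21.227712631225586, 21.640586853027344) 48.17556381225586
(array([0.43200116, 0.25830981, 0.0180641 ]), np.float64(0.0005066219515500863)) (array([0.43196706, 0.25803773, 0.02004444]), np.float64(0.0008971974039283464))
[0.43177802 0.25819855 0.018     ] [0.43224731 0.25839952 0.018     ]
```

View pics/topc.png

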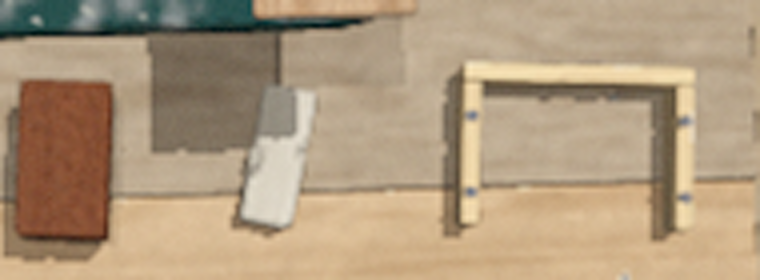

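View pics/scenec.png

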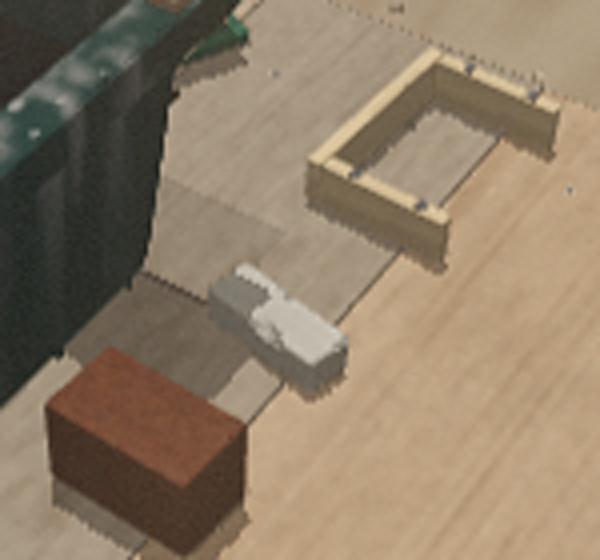

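The top crop shows the stall's inner back corners at (483,83) and (676,87) and its cheek ends at row ~226. The block's front edge is at row ~239 and the stone's front end is at (240–292, 220–229). The scene crop shows the stall's inner back corners at about (338,160) and (436,66), with its mouth clear.

Run:
```python
from h import *
t=lambda u,v:(u/4+280-.375,v/4+180-.375)
s=lambda u,v:(u/4+265-.375,v/4+135-.375)
L,R=at('top',t(483,83),.03),at('top',t(676,87),.03)
le,re=at('top',t(479,225),.03),at('top',t(675,228),.03)
print('stall',L.round(4),R.round(4),le.round(4),re.round(4),'w',np.linalg.norm(L-R),np.linalg.norm(le-re),'d',np.linalg.norm(L-le))
for n,a,b in(('outer back left',(308,158),(464,63)),('inner back right',(436,66),(676,87)),('left front outer',(418,221),(460,225)),('right front outer',(559,106),(694,229)),('block front L',(185,487),(18,237)),('block front R',(245,430),(107,240)),('stone frontL',(310,365),(240,220)),('stone frontR',(346,340),(292,229))):
    X,e=tri(s(*a),t(*b)); print(n,X.round(4),round(e,4))
O=(L+R)/2; y=(L-R)/np.linalg.norm(L-R); x=np.array([y[1],-y[0],0]); print('O',O.round(4),'xaxis',x.round(3),'goal',(O-.045*x).round(4),'mouth',(O-.08*x).round(4))
move((.405,.258,.30),np.pi/2)
```

```text
stall [ 0.6045 -0.1613  0.03  ] [ 0.5991 -0.268   0.03  ] [ 0.526 -0.156  0.03 ] [ 0.5211 -0.2639  0.03  ] w 0.10679248877364678 0.10800165598470939 d 0.07869742995931474
outer back left [ 0.6159 -0.1505  0.0331] 0.0009
inner back right [ 0.6    -0.268   0.0286] 0.0016
left front outer [ 0.5328 -0.1414  0.035 ] 0.0151
right front outer [ 0.5218 -0.2735  0.0305] 0.0034
block front L [0.5266 0.0964 0.0569] 0.0026
block front R [0.5244 0.0493 0.0524] 0.004
stone frontL [ 0.5341 -0.0241  0.0261] 0.0027
stone frontR [ 0.5292 -0.0526  0.0225] 0.0043
O [ 0.6018 -0.2146  0.03  ] xaxis [ 0.999 -0.05   0.   ] goal [ 0.5569 -0.2124  0.03  ] mouth [ 0.5219 -0.2106  0.03  ]
pos [ 0.2412 -0.522   0.4047] shift [ 475.8 -639.4  104.7] turn [-0.    -0.    -1.138]
```

```bash
python3 -m pendant '[[[0.5,24,-32,0,0,0,-0.12],[0.5,48,-64,0,0,0,-0.24],[0.5,72,-96,0,0,0,-0.36],[0.5,96,-128,0,0,0,-0.48],[0.5,120,-160,0,0,0,-0.6]]]'; python3 -c "
from h import *
move((.405,.258,.30),np.pi/2)"
```

```text
time_s: 0.92
eef_pos: [0.283, -0.3247, 0.4045]
eef_rot: [0.0, 0.868, 0.496, 0.0]
wrist_force: [0.3, 0.5, 1.3]
opening: 0.498
grasp_force: 0.0
pos [ 0.283  -0.3247  0.4045] shift [ 563.9 -190.8  104.6] turn [ 0.    -0.    -0.533]
```

```bash
python3 -m pendant '[[[0.5,39,-13,0,0,0,-0.12],[0.5,77,-26,0,0,0,-0.24],[0.5,115,-39,0,0,0,-0.36],[0.5,153,-52,0,0,0,-0.48],[0.5,191,-65,0,0,0,-0.533]]]'; python3 -c "
from h import *
move((.405,.258,.30),np.pi/2)"
```

```text
time_s: 1.33
eef_pos: [0.3248, -0.1273, 0.405]
eef_rot: [0.001, 0.707, 0.707, 0.0]
wrist_force: [1.0, -0.8, -0.2]
opening: 0.501
grasp_force: 0.0
pos [ 0.3248 -0.1273  0.405 ] shift [385.4  80.2 104.8] turn [0.001 0.001 0.   ]
```

```bash
python3 -m pendant '[[[0.5,38,8,10,0,0,0],[0.5,76,16,20,0,0,0],[0.5,114,24,30,0,0,0],[0.5,152,32,40,0,0,0],[0.5,190,40,50,0,0,0]]]';python3 -m pendant '[[[0.5,38,8,10,0,0,0],[0.5,76,16,20,0,0,0],[0.5,114,24,30,0,0,0],[0.5,152,32,40,0,0,0],[0.5,190,40,50,0,0,0]]]'; python3 -c "
from h import *
move((.404,.258,.22),np.pi/2)"
```

```text
time_s: 1.75
eef_pos: [0.3658, 0.0628, 0.3548]
eef_rot: [0.001, 0.709, 0.705, 0.001]
wrist_force: [0.8, -1.4, -0.0]
opening: 0.498
grasp_force: 0.0
time_s: 2.17
eef_pos: [0.4069, 0.2528, 0.3043]
eef_rot: [0.0, 0.709, 0.706, 0.0]
wrist_force: [0.0, -1.3, 0.1]
opening: 0.5
grasp_force: 0.0
pos [0.4069 0.2528 0.3043] shift [ 5.2 -3.  84.3] turn [ 0.001 -0.    -0.004]
```

```bash
python3 -m pendant '[[[0.5,5,-3,35,0,0,-0.004],[0.5,5,-3,70,0,0,-0.004],[0.5,5,-3,92,0,0,-0.004],[0.5,5,-3,92,0,0,-0.004]]]'
python3 - <<'E'
from h import *
move((.404,.258,.182),np.pi/2)
T=[ctrl.camera('scene')[300:420,225:365],ctrl.camera('top')[225:345,150:290]]
o=[cv2.resize(i[:,:,::-1],None,fx=2.8,fy=2.8,interpolation=cv2.INTER_CUBIC) for i in T]
cv2.imwrite('pics/c1.png',np.hstack(o))
E
```

```text
time_s: 2.5
eef_pos: [0.4014, 0.2551, 0.2082]
eef_rot: [-0.002, 0.707, 0.707, -0.004]
wrist_force: [-1.1, -1.0, 0.2]
opening: 0.499
grasp_force: 0.0
pos [0.4014 0.2551 0.2082] shift [ 3.   2.8 26.2] turn [-0.009  0.003 -0.   ]
```

View pics/c1.png

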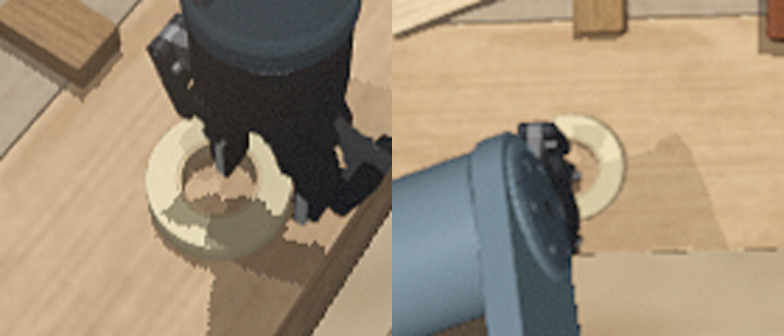

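The left half (scene) shows one fingertip at crop (233,172), over the hole, and the other at (303,218), just outside the rim on the robot side.

Run:
```python
from h import *
for p in((233,172),(303,218)):
    px=(225+p[0]/2.8,300+p[1]/2.8)
    for z in(.03,.04,.05): print(p,at('scene',px,z).round(4))
move((.404,.258,.182),np.pi/2)
```

```text
(233, 172) [0.4236 0.2551 0.03  ]
(233, 172) [0.4207 0.259  0.04  ]
(233, 172) [0.4178 0.2629 0.05  ]
(303, 218) [0.3769 0.2555 0.03  ]
(303, 218) [0.3747 0.2594 0.04  ]
(303, 218) [0.3726 0.2634 0.05  ]
pos [0.4039 0.2555 0.2126] shift [ 2.5  0.1 30.6] turn [-0.002  0.001 -0.001]
```

```bash
python3 -m pendant '[[[0.5,2.5,3,0,0,0,0],[0.5,2.5,3,10,0,0,0],[0.5,2.5,3,18,0,0,0],[0.5,2.5,3,18,0,0,0]]]';python3 -m pendant '[[[0.5,0,0,5,0,0,0],[0.5,0,0,10,0,0,0],[0.5,0,0,14,0,0,0],[0.5,0,0,14,0,0,0],[0.5,0,0,14,0,0,0]]]'
python3 - <<'E'
from h import *
move((.404,.258,.18),np.pi/2)
T=[ctrl.camera('scene')[300:420,225:365],ctrl.camera('top')[225:345,150:290]]
o=[cv2.resize(i[:,:,::-1],None,fx=2.8,fy=2.8,interpolation=cv2.INTER_CUBIC) for i in T]
cv2.imwrite('pics/c2.png',np.hstack(o))
E
```

```text
time_s: 2.93
eef_pos: [0.4067, 0.2577, 0.194]
eef_rot: [-0.0, 0.708, 0.707, -0.0]
wrist_force: [-0.0, -0.1, -0.7]
opening: 0.506
grasp_force: 0.0
time_s: 3.35
eef_pos: [0.4068, 0.258, 0.1803]
eef_rot: [-0.0, 0.707, 0.707, -0.0]
wrist_force: [-0.3, -0.6, 1.1]
opening: 0.502
grasp_force: 0.0
pos [0.4068 0.258  0.1803] shift [ 0.  -2.8  0.3] turn [-0.001  0.    -0.001]
```

View pics/c2.png

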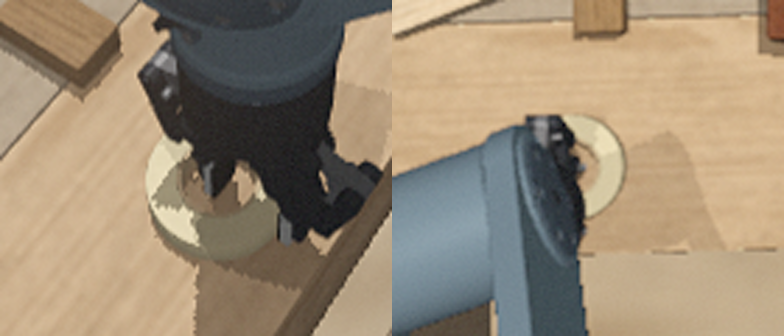

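The finger is inside the hole (left crop ≈(208,185)) and the other is outside the rim, with no contact force. Now I'll drag the roll along the lane.

```bash
python3 -m pendant '[[[0.5,-10,0,0,0,0,0],[0.5,-25,0,0,0,0,0],[0.5,-40,0,0,0,0,0],[0.5,-55,0,0,0,0,0],[0.5,-70,0,0,0,0,0]]]'
python3 - <<'E'
from h import *
move((.404,-.2,.18),np.pi/2)
T=[ctrl.camera('scene')[280:400,240:380],ctrl.camera('top')[225:345,190:330]]
o=[cv2.resize(i[:,:,::-1],None,fx=2.8,fy=2.8,interpolation=cv2.INTER_CUBIC) for i in T]
cv2.imwrite('pics/c3.png',np.hstack(o))
E
```

```text
time_s: 3.87
eef_pos: [0.4069, 0.187, 0.181]
eef_rot: [0.0, 0.707, 0.707, 0.0]
wrist_force: [0.7, 1.0, 0.3]
opening: 0.502
grasp_force: 0.4
pos [0.4069 0.187  0.181 ] shift [-387.    -2.7    0.9] turn [ 0.001 -0.    -0.001]
```

View pics/c3.png

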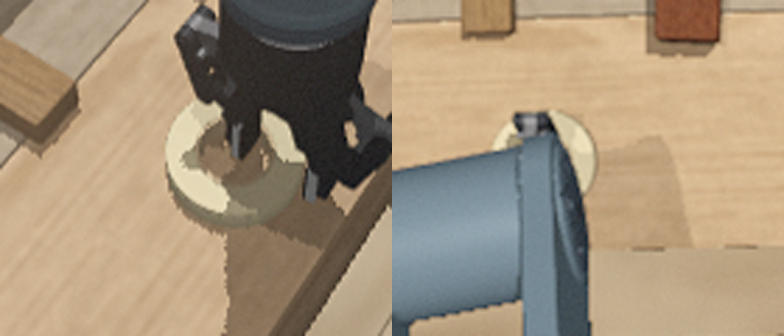

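The roll follows flat, its centre trailing the finger slightly. I'll continue the drag.

```bash
python3 -m pendant '[[[0.5,-15,0,0,0,0,0],[0.5,-38,0,0,0,0,0],[0.5,-62,0,0,0,0,0],[0.5,-86,0,0,0,0,0],[0.5,-110,0,0,0,0,0]]]'; python3 -m pendant '[[[0.5,-22,0,0,0,0,0],[0.5,-44,0,0,0,0,0],[0.5,-66,0,0,0,0,0],[0.5,-88,0,0,0,0,0],[0.5,-110,0,0,0,0,0]]]'
python3 - <<'E'
from h import *
move((.407,-.2,.18),np.pi/2)
E
```

```text
time_s: 4.38
eef_pos: [0.4068, 0.0774, 0.181]
eef_rot: [0.0, 0.707, 0.707, 0.0]
wrist_force: [0.1, 0.8, 0.6]
opening: 0.499
grasp_force: 0.4
time_s: 4.8
eef_pos: [0.4067, -0.0328, 0.1809]
eef_rot: [0.0, 0.707, 0.707, 0.0]
wrist_force: [-0.5, 0.9, 0.7]
opening: 0.5
grasp_force: 0.4
pos [ 0.4067 -0.0328  0.1809] shift [-167.2    0.4    0.9] turn [ 0.001 -0.    -0.001]
```

```bash
python3 -m pendant '[[[0.5,-22,0,0,0,0,0],[0.5,-44,0,0,0,0,0],[0.5,-66,0,0,0,0,0],[0.5,-88,0,0,0,0,0],[0.5,-110,0,0,0,0,0]]]'; python3 -m pendant '[[[0.5,-20,0,0,0,0,0],[0.5,-40,0,0,0,0,0],[0.5,-60,0,0,0,0,0],[0.5,-74,0,0,0,0,0],[0.5,-74,0,0,0,0,0]]]'
python3 - <<'E'
from h import *
move((.407,-.2,.18),np.pi/2)
S,Tp=ctrl.camera('scene'),ctrl.camera('top')
cv2.imwrite('pics/s4.png',S[:,:,::-1]);cv2.imwrite('pics/t4.png',Tp[:,:,::-1])
T=[S[150:270,330:470],Tp[190:310,360:500]]
o=[cv2.resize(i[:,:,::-1],None,fx=2.8,fy=2.8,interpolation=cv2.INTER_CUBIC) for i in T]
cv2.imwrite('pics/c4.png',np.hstack(o))
E
```

```text
time_s: 5.22
eef_pos: [0.4066, -0.1428, 0.1809]
eef_rot: [0.0, 0.707, 0.707, 0.0]
wrist_force: [0.7, 0.7, 0.8]
opening: 0.502
grasp_force: 0.4
time_s: 5.63
eef_pos: [0.4071, -0.2183, 0.1812]
eef_rot: [0.001, 0.708, 0.706, -0.0]
wrist_force: [0.2, -0.9, 0.4]
opening: 0.498
grasp_force: 0.0
pos [ 0.4071 -0.2183  0.1812] shift [18.3 -0.1  1.2] turn [ 0.002  0.002 -0.003]
```

View pics/c4.png

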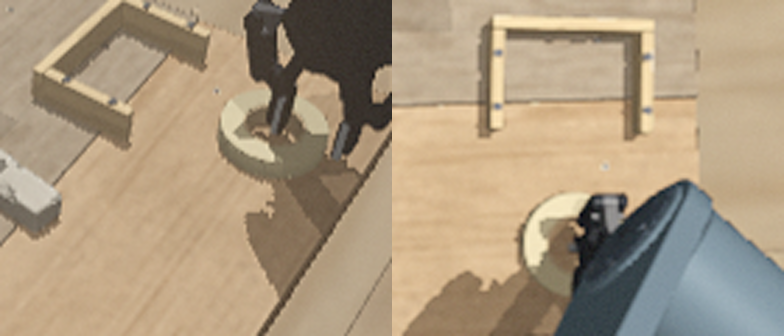

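Run:
```python
from h import *
print(at('top',(423.5,277),.018))
# template: projected rim of circle; fit by matching cream mask edges
from scipy.optimize import minimize
M={}
for cam,f,box in(('scene','s4',(400,175,455,225)),('top','t4',(400,252,450,305))):
    im=cv2.imread(f'pics/{f}.png'); lab=cv2.cvtColor(im,cv2.COLOR_BGR2Lab).astype(float)
    x0,y0,x1,y1=box
    g=cv2.GaussianBlur(cv2.Canny(im,60,140),(0,0),1.2).astype(float)
    M[cam]=(g,)
a=np.linspace(0,2*np.pi,120)
def score(p,cams):
    s=0
    for cam in cams:
        pts=np.array([proj(cam,(p[0]+.042*np.cos(t),p[1]+.042*np.sin(t),.018)) for t in a]).astype(np.float32)
        s+=cv2.remap(M[cam][0],pts[:,:1],pts[:,1:],cv2.INTER_LINEAR).mean()
    return s
for cams in(['scene'],['top'],['scene','top']):
    b=max((score((x,y),cams),x,y) for x in np.arange(.42,.45,.002) for y in np.arange(-.23,-.18,.002)); print(cams,b)
```

```text
[ 0.43372379 -0.20804373  0.018     ]
['scene'] (np.float64(72.72862141927084), np.float64(0.434), np.float64(-0.214))
['top'] (np.float64(78.66487630208333), np.float64(0.434), np.float64(-0.212))
['scene', 'top'] (np.float64(149.14547526041667), np.float64(0.434), np.float64(-0.214))
```

Roll measured at (0.434, -0.212), on the stall's centre line. I'll centre the finger, then push straight in.

```bash
python3 -m pendant '[[[0.5,6,0,0,0,0,0],[0.5,6,8,0,0,0,0],[0.5,6,25,0,0,0,0],[0.5,6,45,0,0,0,0],[0.5,6,60,0,0,0,0]]]'; python3 -m pendant '[[[0.5,0,15,0,0,0,0],[0.5,0,30,0,0,0,0],[0.5,0,42,0,0,0,0],[0.5,0,52,0,0,0,0],[0.5,0,52,0,0,0,0]]]'
python3 - <<'E'
from h import *
move((.53,-.2115,.18),np.pi/2)
S,Tp=ctrl.camera('scene'),ctrl.camera('top')
T=[S[120:240,310:450],Tp[170:290,360:500]]
o=[cv2.resize(i[:,:,::-1],None,fx=2.8,fy=2.8,interpolation=cv2.INTER_CUBIC) for i in T]
cv2.imwrite('pics/c5.png',np.hstack(o))
E
```

```text
time_s: 6.15
eef_pos: [0.468, -0.2088, 0.1808]
eef_rot: [0.0, 0.707, 0.707, 0.0]
wrist_force: [-1.2, -0.4, 0.2]
opening: 0.501
grasp_force: 0.3
time_s: 6.57
eef_pos: [0.5203, -0.2091, 0.1809]
eef_rot: [0.001, 0.707, 0.707, 0.0]
wrist_force: [0.1, -0.5, 0.9]
opening: 0.502
grasp_force: 0.0
pos [ 0.5203 -0.2091  0.1809] shift [-2.4  9.6  0.9] turn [0.001 0.001 0.001]
```

View pics/c5.png

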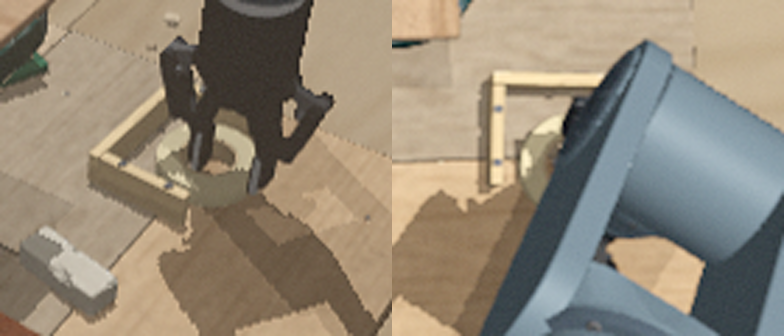

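The roll is within the cheeks, with its leading edge at about crop row 113 in the top half. That puts its centre at x≈0.541, so about 17 mm remain.

```bash
python3 -m pendant '[[[0.5,-2,5,0,0,0,0],[0.5,-2,10,0,0,0,0],[0.5,-2,14,0,0,0,0],[0.5,-2,14,0,0,0,0]]]'; python3 -m pendant '[[[0.5,0,1,0,0,0,0],[0.5,0,2,0,0,0,0],[0.5,0,3,0,0,0,0]]]'
```

```text
time_s: 7.0
eef_pos: [0.5331, -0.2124, 0.1809]
eef_rot: [0.0, 0.708, 0.707, 0.0]
wrist_force: [-0.7, 0.0, -0.2]
opening: 0.503
grasp_force: 0.0
time_s: 7.25
eef_pos: [0.5353, -0.2121, 0.1807]
eef_rot: [-0.0, 0.708, 0.707, -0.0]
wrist_force: [-2.0, 0.1, 1.6]
opening: 0.501
grasp_force: 0.8
```

```bash
python3 -m pendant '[[[0.5,0,1,0,0,0,0],[0.5,0,1,0,0,0,0]]]'; python3 -m pendant '[[[0.5,0,1,0,0,0,0],[0.5,0,1,0,0,0,0]]]'; python3 -m pendant '[[[0.5,0,1,0,0,0,0],[0.5,0,1,0,0,0,0]]]'
```

```text
time_s: 7.42
eef_pos: [0.5366, -0.2121, 0.1807]
eef_rot: [0.0, 0.707, 0.707, 0.0]
wrist_force: [-0.6, 0.5, 0.6]
opening: 0.501
grasp_force: 0.4
time_s: 7.58
eef_pos: [0.5376, -0.2121, 0.1807]
eef_rot: [0.0, 0.707, 0.707, 0.0]
wrist_force: [-0.6, -1.3, 0.4]
opening: 0.502
grasp_force: 0.4
time_s: 7.75
eef_pos: [0.5387, -0.2121, 0.1807]
eef_rot: [0.0, 0.707, 0.707, 0.0]
wrist_force: [-0.5, -0.3, 0.2]
opening: 0.499
grasp_force: 0.4
```

```bash
for i in 1; do python3 -m pendant '[[[0.5,0,1,0,0,0,0],[0.5,0,1,0,0,0,0]]]'; done; python3 -m pendant '[[[0.5,0,1,0,0,0,0],[0.5,0,1,0,0,0,0]]]';  python3 - <<'E'
from h import *
S,Tp=ctrl.camera('scene'),ctrl.camera('top')
T=[S[130:220,330:435],Tp[180:270,380:485]]
o=[cv2.resize(i[:,:,::-1],None,fx=3.8,fy=3.8,interpolation=cv2.INTER_CUBIC) for i in T]
cv2.imwrite('pics/c6.png',np.hstack(o))
E
```

```text
time_s: 7.92
eef_pos: [0.5397, -0.2121, 0.1807]
eef_rot: [0.0, 0.707, 0.707, 0.0]
wrist_force: [-0.1, 0.3, 0.2]
opening: 0.499
grasp_force: 0.3
time_s: 8.08
eef_pos: [0.5407, -0.2121, 0.1807]
eef_rot: [0.0, 0.707, 0.707, 0.0]
wrist_force: [-0.2, 0.0, -0.1]
opening: 0.5
grasp_force: 0.3
```

View pics/c6.png

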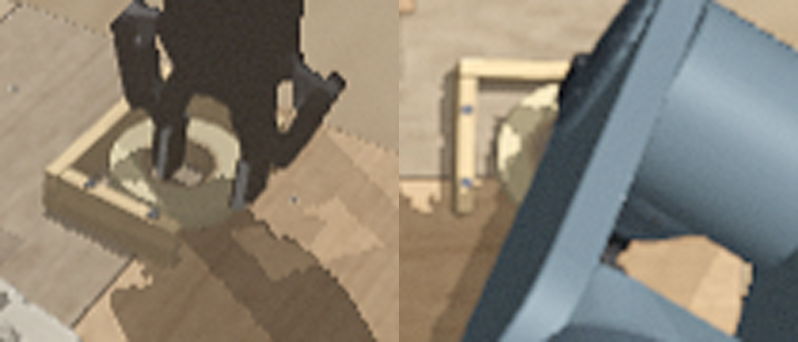

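The roll sits inside the stall. Its leading edge is at about row 82 of the top crop, against the wall's inner face at about row 79, so contact is 1–3 mm away. I'll feel for the wall.

```bash
python3 -m pendant '[[[0.5,0,1,0,0,0,0],[0.5,0,1,0,0,0,0]]]'; python3 -m pendant '[[[0.5,0,1,0,0,0,0],[0.5,0,1,0,0,0,0]]]'
```

```text
time_s: 8.35
eef_pos: [0.5416, -0.2121, 0.1807]
eef_rot: [0.0, 0.707, 0.707, 0.0]
wrist_force: [-0.7, -0.6, -0.1]
opening: 0.499
grasp_force: 0.3
time_s: 8.52
eef_pos: [0.5425, -0.2121, 0.1806]
eef_rot: [-0.0, 0.707, 0.707, -0.0]
wrist_force: [-0.5, -1.0, 1.3]
opening: 0.5
grasp_force: 0.6
```

```bash
python3 -m pendant '[[[0.5,0,1,0,0,0,0],[0.5,0,1,0,0,0,0]]]'; python3 -m pendant '[[[0.5,0,0,0,0,0,0]]]'
```

```text
time_s: 8.68
eef_pos: [0.543, -0.2121, 0.1806]
eef_rot: [-0.001, 0.707, 0.707, -0.001]
wrist_force: [-4.9, -1.0, 3.1]
opening: 0.499
grasp_force: 2.6
time_s: 8.77
eef_pos: [0.543, -0.2121, 0.1806]
eef_rot: [-0.001, 0.707, 0.707, -0.001]
wrist_force: [-5.5, 1.2, 3.2]
opening: 0.5
grasp_force: 2.5
```

Wall contact (5 N). Back off 5 mm and lift out.

```bash
python3 -m pendant '[[[0.5,0,-3,0,0,0,0],[0.5,0,-6,0,0,0,0],[0.5,0,-6,0,0,0,0],[0.5,0,-6,-6,0,0,0],[0.5,0,-6,-14,0,0,0]]]'; python3 -m pendant '[[[0.5,0,0,-20,0,0,0],[0.5,0,0,-50,0,0,0],[0.5,0,0,-80,0,0,0],[0.5,0,0,-120,0,0,0],[0.5,0,0,-160,0,0,0]]]'; python3 -m pendant '[[[0.5,0,-40,-10,0,0,0],[0.5,0,-80,-20,0,0,0],[0.5,0,-115,-30,0,0,0],[0.5,0,-115,-30,0,0,0]]]'
python3 - <<'E'
from h import *
S,Tp=ctrl.camera('scene'),ctrl.camera('top')
T=[S[130:220,330:435],Tp[180:270,380:485]]
o=[cv2.resize(i[:,:,::-1],None,fx=3.8,fy=3.8,interpolation=cv2.INTER_CUBIC) for i in T]
cv2.imwrite('pics/c7.png',np.hstack(o))
E
```

```text
time_s: 9.18
eef_pos: [0.5373, -0.2119, 0.1946]
eef_rot: [-0.001, 0.707, 0.707, -0.0]
wrist_force: [0.1, 1.0, 0.9]
opening: 0.499
grasp_force: 0.0
time_s: 9.6
eef_pos: [0.5372, -0.2118, 0.3567]
eef_rot: [-0.0, 0.707, 0.707, 0.0]
wrist_force: [0.2, -0.9, 0.1]
opening: 0.501
grasp_force: 0.0
time_s: 9.93
eef_pos: [0.419, -0.2113, 0.3873]
eef_rot: [0.001, 0.708, 0.706, -0.001]
wrist_force: [1.9, 0.1, 0.0]
opening: 0.5
grasp_force: 0.0
```

View pics/c7.png

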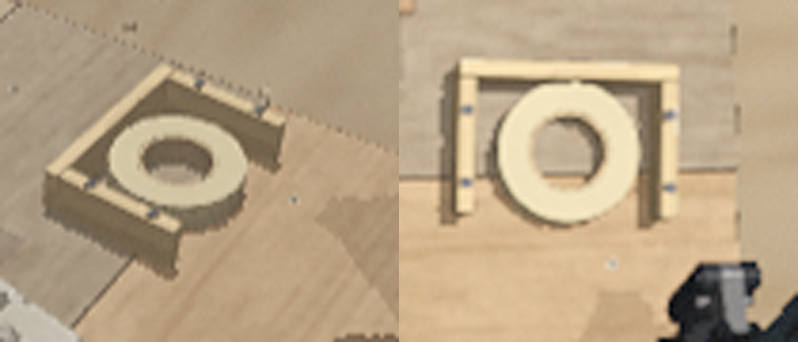

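The roll lies flat against the back wall: its centre is at (568,152) in the top crop, midway between the cheeks (inner faces ≈475 and 661). The gripper is clear.

```bash
python3 -c "
from bench import ctrl
print(ctrl.hand_in())"
```

```text
the job is handed in; nothing more can be done
None
```

The tape roll was pushed flat into its stall, home against the back wall and centred between the cheeks, then let go; the job is handed in at about 10 s of the 61 s, but hand-in returned no verdict.

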